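Open the plate chest by its pop-out T-handle

TASK

Open the plate chest: press the red button so that the T-handle pops out, turn the handle clockwise while pulling up lightly, feeling for the point where the latch lets go, and raise the lid until its front edge stands a hand's breadth (about 10 cm) or more above the rim; then let go and leave it standing open. Press gently, never wrench at the lid while the latch still holds it, and leave the things around the chest where they are.

Things in the scene. Friction and masses are not known exactly. Their poses are not given: they have to be found in the camera images.
- chest: Dark metal plate chest fixed to the table, 260 (x) x 300 (y) mm, rim 130 mm and top of its 10 mm lid 140 mm above the table. Origin: centre of its underside. -x is its front (to the robot); the lid's hinge runs along y at the back (+x) rim. In its frame the T-handle's axis is at x -60, y -35 mm and the red button at x -60, y +55 mm
- dish (a point): Steel dish plate on the lid around T-handle and button, 44 (x) x 188 (y) mm, 16 mm thick; this point is the centre of its top face, 156 mm above the table; axes as the lid's. The dish is a slot 22 x 93 mm in which the pushed-in handle lies; a rigid button housing fills the rest
- handle_mid (a point): Middle of the steel T-handle's bar, on its turning axis. Bar 84 mm long (its y) x 14 mm wide (its x) x 14 mm high; z points out of the lid. Pushed in, it lies level with the dish plate and cannot be gripped (middle 148.5 mm above the table, bar along the chest's y); popped out its middle is 176.5 mm up, with 13.5 mm of air between plate and bar
- button: Red round release button, 21 mm across, 10 mm proud of the dish plate, 90 mm from the handle's axis. Origin: centre of its top face (166.5 mm above the table). It moves 7 mm straight down against a spring (2 N to start, 5.5 N at the bottom), springs back when let go, and trips the handle at about 5 mm. Not to be pressed with more than 20 N
- pop (a joint): How far the T-handle stands out of its dish: 0 pushed in, 0.028 m fully out. Its own spring drives it out when the button trips; it does not go back in
- turn (a joint): Turn of the T-handle in rad: 0 with the bar along the chest's y, growing clockwise seen from above, stop at 1.6. Takes about 0.1 N m, more while the lid is pulled; stays where left. The lid comes free only within about 0.08 rad of a hidden slot, somewhere from 0.65 to 1.35, different each time; turned past it, the lid is caught again (and frees if turned back)
- latch (a joint): Strain of the latch spring when the lid is pulled up while caught, in m: 0 at rest, 3 N per mm, after about 1 mm of slack. Over 0.006 (about 18 N besides the lid's own few N) the latch is forced. Turn under a light pull (some 9 to 13 N at the handle): at the slot the cam slips up into it, the pull drops to the lid's own and this reads 0
- lid (a joint): Opening angle of the lid in rad, 0 shut, to 1.0. A free lid takes 1 to 5 N at the handle if the hand tilts along with it (up to about 11 N if the hand is kept upright); its stiff hinge holds it wherever it is left. Front edge 260 mm from the hinge: 0.4 rad raises it about 100 mm
- lid_hinge (a point): Middle of the lid's hinge line, at the chest's back rim 130.5 mm above the table; axes as the lid's: y along the hinge line, -x towards the lid's front edge. The handle's axis lies 190 mm from the hinge line
- amber_bottle: Bystander: amber glass bottle with black cap, 68 mm across, 190 mm tall; origin under its centre
- beaker: Bystander: clear beaker, 90 mm across, 110 mm tall; origin under its centre
- spirit_lamp: Bystander: glass spirit lamp, 76 mm across, 82 mm tall; origin under its centre
- lighter: Bystander: green lighter lying flat beside the chest, 78 x 24 x 12 mm; origin under its centre
- bottle_cap: Bystander: black bottle cap beside the chest, 28 mm across, 14 mm tall; origin under its centre
- plate_holder: Bystander: black plate holder lying flat, 160 x 90 x 18 mm; origin under its centre
- shot_glass: Bystander: small glass, 44 mm across, 50 mm tall; origin under its centre

How it is judged:
By the outcome, as a careful person would: the job done as asked, in the order asked, and still so for the second after the job is handed in, with the robot touching nothing.
It also fails if it takes over 69 s, if anything falls off the work surface, if the arm or the gripper's body presses on something with over 40 N, if the wrist force passes 120 N, or if a joint passes its speed limit or range.

ROBOT

A 6-joint arm with a two-finger parallel gripper is mounted at the origin on the work surface. World frame = base frame: x ahead of the robot, y to its left, z up, the work surface at z = 0. Lengths are in mm, angles in rad, forces in N, time in s.
With the tool pointing down it reaches from about 350 to 975 mm from the base axis. Payload 7.1 kg.
Tool frame: the origin (TCP) lies midway between the tips of the shut fingers; the grasp point (between the pads) lies 19 mm behind it (ctrl.grip_depth is the distance from the TCP to the grasp point, in mm); z points along the fingers, y is the line along which they close (so a half turn about z gives the same grasp; the last joint's range is limited). The gripper opens to 88 mm and grips with 3 to 60 N. Pads are 20 mm wide; open, the fingers measure 115 mm over their backs; the gripper's body (75 mm by 178 mm) begins 61 mm behind the grasp point.
Start: joints at [1.132, 0.423, 1.63, -0, 1.089, -0.019], TCP at [254.704, 570.728, 222.675] pointing down, gripper open.
Joint ranges: [-3, 3], [-0.9, 2.11], [0.09, 2.58], [-1.31, 4.45], [0.11, 2.69], [-2.54, 2.54]. Speed limits (rad/s): [2.39, 2.39, 3.01, 3.14, 3.14, 3.14].

INTERFACE

Orientations are given as a rotation vector (axis times angle).
In Python, from workcell import ctrl, cams gives the robot as it stands.
- The arm moves only by the tool move_arm, never from a script. Its argument "steps" is a list of rows, each a list of 3 entries, a list of its own where there are three numbers: the shift along the tool's x, y, z in units of 25 mm (1.0 is 25 mm), then the turn about the tool's z in units of 5 degrees (1.0 is 5 degrees), then the closure, from 0 (fully open) to 1 (shut). A call has 1 to 20 rows; each row shifts and turns the commanded pose from where the row before left it, along the tool's axes as they then stand; what a row does not reach is not made up. A row lasts 1/12 s, in which the tool goes at most 41.7 mm and 7.16 degrees, less where a joint would pass 70% of its speed; a pose out of reach is approached as far as the arm can. A call is refused whole if a number of a shift passes 1 or a number of a turn 1, either way. A call with a gripper value outside its range is refused whole. The fingers move at their own pace and stop on an object; the grip force is fixed at half the most. Time passes only in rows, so rows that do not move let the fingers close. It gives the time, the measured TCP pose, the force, the opening and the grip force at its end, in the units of the state.
- ctrl.get_obs(): the state, without advancing time (a new reading comes with each control period).
- cams.get_image(name): name is "side" or "top" or "wrist"; returns a dict with "image" (480x640x3 uint8, red, green, blue), "camera_matrix" (3x3 intrinsics, pixels), "k1" (the pictures are not rectified: a ray, as slopes to the right and down, at radius r is drawn at 1 + k1 r^2 times it, then the intrinsics apply), "xyz" and "rotation" of the camera in the world; the wrist camera has in their place "mount" (4x4, takes a point from camera to tool coordinates, whose origin is the TCP and whose axes are the flange's). Camera axes: x right, y down, z forward; pixel columns grow to the right and rows downward; lengths in mm; the calibration is good to about 2 mm. A picture is of the moment at which its call begins: read the wrist's pose just before it. There is no depth.
- ctrl.close_job(): hands the job in; it is judged then, once.
Trained networks look in the newest picture that a camera, given by its name, has taken for a name from the list of things; names that differ only in an ending like _2 or _b are one class to them, and where a whole thing is asked for, a point or a joint stands for the part that bears it (a point fixed in the world has none). Each returns a list of dicts, best first, with "p" (0 to 1); they miss things now and then, are a little off and sometimes report something else, mostly with a low value. They report only what shows in the picture. A call takes as long as a camera call.
- cams.boxes_of(camera, thing): "rect" ([centre column, centre row, width, height] in pixels, round what is visible of it).
- cams.cut_out(camera, thing): "pixels" (480x640 bool, what is visible of it) and "rect" ([centre column, centre row, width, height] in pixels, round what is visible of it).
The state is a dict: "t": time; "qpos": joint angles; "qvel": joint speeds; "joint_torque": joint torques, N m; "ee_pos": TCP position; "orientation": TCP orientation; "ft_force": force on the tool from outside, world axes, zero at the start; "moment": the same for the moment, N m; "width": finger opening in mm; "grasp_force": force on a finger pad.
Only numpy, scipy, OpenCV 4.12 (cv2) and the standard library are available. Lean on these libraries where they do the work, as an engineer would, in place of code of your own. Each camera call takes 0.05 s, during which the arm holds its last target. There are 200 camera calls.

## Working session

There is one attempt and no reset: what is moved stays moved. The work goes in short steps, Python scripts to look and compute and a tool call to move; the robot and the scene stay as the last step left them, time stands still between calls to the robot, and variables do not carry over. Pictures are saved under pics/ and viewed, at most 10 in all, crops included, and the job is handed in when it is done.

Besides the shell and the picture viewer there is one more tool, called after ">>>" as name(argument=value, ...) on one line, values as JSON. move_arm: Moves the arm, as the interface text tells. Its arguments: {"type":"object","properties":{"steps":{"type":"array"}},"required":["steps"]}

```bash
mkdir -p pics; cat > h.py <<'E'
import numpy as np, cv2
from scipy.spatial.transform import Rotation as R
from workcell import ctrl, cams
def cam(name):
    o=ctrl.get_obs(); d=cams.get_image(name)
    if 'mount' in d:
        T=np.eye(4); T[:3,:3]=R.from_rotvec(o['orientation']).as_matrix(); T[:3,3]=o['ee_pos']
        M=T@np.array(d['mount']); d['xyz']=M[:3,3]; d['rotation']=M[:3,:3]
    return d
def ray(d,u,v):
    K=np.array(d['camera_matrix']); p=np.array([(u-K[0,2])/K[0,0],(v-K[1,2])/K[1,1]])
    q=p.copy()
    for _ in range(20): q=p/(1+d['k1']*(q@q))
    return np.array(d['rotation'])@np.array([q[0],q[1],1])
def at_z(d,u,v,z):
    r=ray(d,u,v); c=np.array(d['xyz']); return c+r*(z-c[2])/r[2]
def proj(d,P):
    c=np.array(d['rotation']).T@(np.array(P)-np.array(d['xyz'])); q=c[:2]/c[2]; q=q*(1+d['k1']*(q@q))
    K=np.array(d['camera_matrix']); return K[0,0]*q[0]+K[0,2],K[1,1]*q[1]+K[1,2]
def save(d,n): cv2.imwrite('pics/'+n,cv2.cvtColor(d['image'],cv2.COLOR_RGB2BGR))
E
python3 - <<'E'
from h import *
o=ctrl.get_obs(); print({k:np.round(v,3) for k,v in o.items()})
for n in ['top','side']:
    d=cam(n); save(d,n+'0.png'); print(n,np.round(d['xyz']),d['k1'])
    for t,z in [('button',166.5),('handle_mid',155),('dish',156),('chest',140),('amber_bottle',190),('beaker',110),('spirit_lamp',82),('lighter',12),('bottle_cap',14),('plate_holder',18),('shot_glass',50)]:
        for b in cams.boxes_of(n,t)[:2]:
            print(t,round(b['p'],2),np.round(b['rect']),np.round(at_z(d,*b['rect'][:2],z)))
E
```

```text
{'t': np.float64(0.0), 'qpos': array([ 1.132,  0.424,  1.631, -0.   ,  1.089, -0.019]), 'qvel': array([-0.001,  0.   , -0.001,  0.   ,  0.001,  0.001]), 'joint_torque': array([ 2.0000e-03, -5.4463e+01, -2.7367e+01,  6.4000e-02,  2.3000e-02,
       -0.0000e+00]), 'ee_pos': array([254.481, 570.223, 221.912]), 'orientation': array([-6.540e-01, -3.072e+00,  2.000e-03]), 'ft_force': array([-0.648,  0.698, -0.354]), 'moment': array([-0.004,  0.003,  0.037]), 'grasp_force': np.float64(0.0), 'width': np.float64(87.862)}
top [ 222.   -9. 1833.] -0.15732082420860885Traceback (most recent call last):
  File "<stdin>", line 7, in <module>
  File "h.py", line 16, in at_z
    r=ray(d,u,v); c=np.array(d['xyz']); return c+r*(z-c[2])/r[2]
                                                            ~^^^
IndexError: invalid index to scalar variable.
```

```bash
python3 - <<'E'
s=open('h.py').read().replace("    return d\ndef ray","    if np.size(d['rotation'])==3: d['rotation']=R.from_rotvec(np.ravel(d['rotation'])).as_matrix()\n    return d\ndef ray")
open('h.py','w').write(s)
E
python3 - <<'E'
from h import *
for n in ['top','side']:
    d=cam(n); save(d,n+'0.png'); print(n,np.round(d['xyz']),d['k1'],np.round(d['rotation'],2).tolist())
    for t,z in [('button',166.5),('handle_mid',155),('dish',156),('chest',140),('amber_bottle',190),('beaker',110),('spirit_lamp',82),('lighter',12),('bottle_cap',14),('plate_holder',18),('shot_glass',50)]:
        for b in cams.boxes_of(n,t)[:2]:
            print(t,round(b['p'],2),np.round(b['rect']),np.round(at_z(d,*b['rect'][:2],z)))
E
```

```text
top [ 222.   -9. 1833.] -0.15732082420860885 [[0.0, -0.98, 0.19], [-1.0, 0.0, 0.02], [-0.02, -0.19, -0.98]]
handle_mid 0.75 [365. 245.  32.  10.] [ 530. -110.  155.]
handle_mid 0.47 [170. 228.  33.  33.] [579. 439. 155.]
dish 0.57 [350. 225. 114.  96.] [585. -70. 156.]
chest 0.88 [352. 228. 108. 103.] [580. -76. 140.]
amber_bottle 0.91 [169. 228.  31.  30.] [573. 433. 190.]
beaker 0.71 [171. 295.  36.  29.] [393. 439. 110.]
spirit_lamp 0.76 [469. 267.  29.  28.] [ 478. -416.   82.]
spirit_lamp 0.66 [352. 224. 109.  98.] [604. -79.  82.]
lighter 0.51 [420. 242.  11.  31.] [ 564. -285.   12.]
lighter 0.23 [352. 227. 110.  96.] [610. -81.  12.]
bottle_cap 0.22 [364. 247.  30.   7.] [ 549. -117.   14.]
plate_holder 0.72 [457. 210.  43.  55.] [ 661. -401.   18.]
plate_holder 0.58 [171. 228.  35.  29.] [610. 472.  18.]
shot_glass 0.49 [474. 305.  13.  11.] [ 369. -435.   50.]
side [  463. -1009.   823.] -0.006261651320062302 [[1.0, -0.07, 0.07], [-0.1, -0.56, 0.82], [-0.02, -0.82, -0.57]]
button 0.43 [315. 228.   4.   9.] [540. -30. 166.]
dish 0.62 [342. 251. 110.  74.] [ 597. -129.  156.]
chest 0.84 [339. 271. 112. 112.] [ 583. -187.  140.]
amber_bottle 0.76 [321. 170.  19.  50.] [586. 267. 190.]
amber_bottle 0.2 [341. 252. 110.  70.] [ 589. -177.  190.]
beaker 0.73 [264. 183.  27.  35.] [395. 353. 110.]
spirit_lamp 0.7 [312. 389.  29.  41.] [ 490. -472.   82.]
lighter 0.77 [337. 341.  29.  12.] [ 564. -295.   12.]
plate_holder 0.57 [388. 376.  75.  39.] [ 660. -411.   18.]
shot_glass 0.73 [252. 395.  22.  28.] [ 369. -449.   50.]
shot_glass 0.25 [341. 250. 110.  74.] [618.  16.  50.]
```

View pics/top0.png

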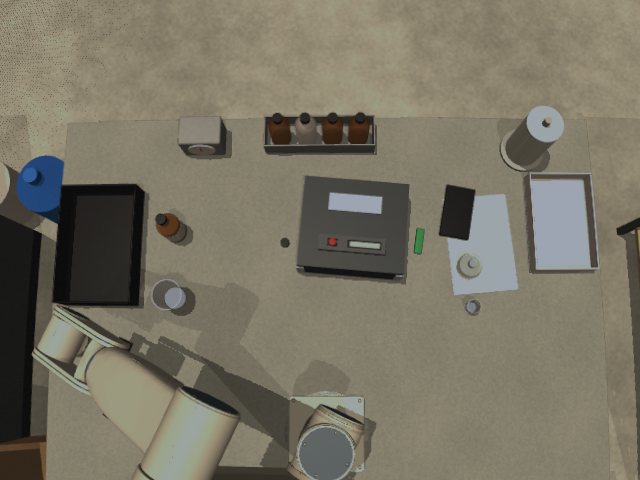

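View pics/side0.png

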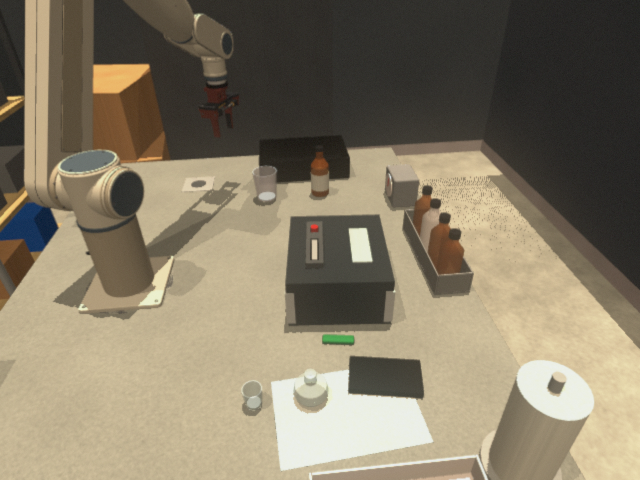

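The top view shows the chest turned slightly, with the red button at about (332,241) and the light bar at about (365,245). The side view shows the button at (314,228) and the bar at (315,249). Next I'll measure both by colour and triangulate.

```bash
python3 - <<'E'
from h import *
from scipy.optimize import least_squares
pts={}
D={}
win={'top':(300,230,395,258),'side':(303,220,327,270)}
for n in ['top','side']:
    d=cam(n); D[n]=d; x0,y0,x1,y1=win[n]; im=d['image'][y0:y1,x0:x1].astype(int); 
    red=(im[...,0]>110)&(im[...,1]<0.5*im[...,0]); wh=(im.min(2)>150)
    for k,m in (('b',red),('h',wh)):
        v,u=np.nonzero(m); pts[n,k]=(u.mean()+x0,v.mean()+y0); print(n,k,m.sum(),np.round(pts[n,k],1),u.min()+x0,u.max()+x0,v.min()+y0,v.max()+y0)
        if k=='h': print('pca',np.round([at_z(d,*(np.array(pts[n,k])+s*np.array(e)),155) for e in [np.linalg.svd(np.c_[u-u.mean(),v-v.mean()],full_matrices=False)[2][0]] for s in(-15,15)],1))
for k,z in (('b',166),('h',155)):
    f=lambda P:np.ravel([np.array(proj(D[n],P))-pts[n,k] for n in D])
    s=least_squares(f,[530,-80,150]); print(k,np.round(s.x,1),np.round(s.fun,1),[np.round(at_z(D[n],*pts[n,k],z),1) for n in D])
# chest lid corners from top
d=D['top']
for c in [(305,177),(410,184),(298,268),(405,276)]: print(np.round(at_z(d,*c,140),0))
E
```

```text
top b 40 [331.9 241.2] 329 335 238 244
top h 49 [367.3 244.6] 351 378 242 246
pca [[ 533.7  -76.1  155. ]
 [ 526.8 -159.1  155. ]]
side b 45 [313.9 227.8] 311 317 224 231
side h 93 [314.  249.2] 312 316 240 258
pca [[ 534.8  -43.6  155. ]
 [ 523.1 -172.   155. ]]
b [538.  -19.6 160. ] [ 0.   0.4  0.4 -0.1] [array([538. , -19.5, 166. ]), array([536.2, -29. , 166. ])]
h [ 528.7 -117.3  160. ] [ 0.   0.2  0.2 -0.1] [array([ 530.3, -117.6,  155. ]), array([ 528.7, -110.8,  155. ])]
[731.  57. 140.]
[ 709. -244.  140.]
[467.  75. 140.]
[ 444. -222.  140.]
```

>>> move_arm(steps=[[[0,0,-1],0,0],[[0,0,-1],0,0],[[0,0,-1],0,0],[[0,0,-1],0,0],[[-1,-0.85,0],0,0.5],[[-1,-0.85,0],0,1],[[-1,-0.85,0],0,1],[[-1,-0.85,0],0,1],[[-1,-0.85,0],0,1],[[-1,-0.85,0],0,1],[[-1,-0.85,0],0,1],[[-1,-0.85,0],0,1],[[-1,-0.85,0],0,1],[[-1,-0.85,0],0,1],[[-1,-0.85,0],0,1],[[-1,-0.85,0],0,1],[[-1,-0.85,0],0,1],[[-1,-0.85,0],0,1],[[-1,-0.85,0],0,1],[[-1,-0.85,0],0,1]])

```text
t: 3.07
ee_pos: [481.8, 95.6, 322.9]
orientation: [0.655, 3.072, 0.0]
ft_force: [1.7, 0.8, -0.5]
width: 0.3
grasp_force: 0.0
```

>>> move_arm(steps=[[[-1,-0.85,0],0,1],[[-1,-0.85,0],0,1],[[-1,-0.85,0],0,1],[[0,0,0],1,1],[[0,0,0],1,1],[[0,0,0],1,1],[[0,0,0],1,1],[[0,0,0],1,1],[[0,0,0],1,1],[[0,0,0],1,1],[[0,0,0],1,1],[[0,0,0],1,1],[[0,0,0],1,1],[[0,0,0],1,1],[[0,0,0],1,1],[[0,0,0],1,1],[[0,0,0],1,1],[[0,0,0],0,1]])

```text
t: 4.57
ee_pos: [523.9, 8.4, 322.7]
orientation: [2.302, 2.138, 0.0]
ft_force: [0.4, -1.1, 0.6]
width: 0.3
grasp_force: 0.0
```

```bash
cat >> h.py <<'E'
def axes():
    o=ctrl.get_obs(); M=R.from_rotvec(o['orientation']).as_matrix(); return o,M
E
python3 - <<'E'
from h import *
o,M=axes(); print(o['t'],np.round(o['ee_pos'],1),np.round(M,3).tolist(),np.round(o['qpos'],3),o['width'],np.round(o['ft_force'],2))
d=cam('wrist'); save(d,'w1.png'); print(np.round(d['xyz']))
print('proj b',np.round(proj(d,[537.5,-21,166.5])),'h',np.round(proj(d,[530,-111,155])))
E
```

```text
4.5667 [523.9   8.4 322.7] [[0.074, 0.997, 0.0], [0.997, -0.074, 0.0], [0.0, 0.0, -1.0]] [-0.007  0.166  1.747  0.     1.229  0.067] 0.3454249194146373 [ 0.39 -1.15  0.57]
[530.  90. 486.]
proj b [339. 255.] h [336. 343.]
```

View pics/w1.png

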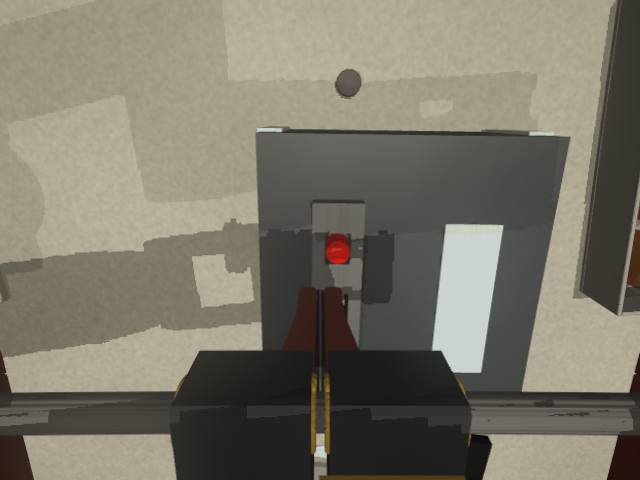

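The wrist view shows the red button at about (338,248), the end of the dish from (312,201) to (366,201), and the lid edges lined up with the tool.

```bash
python3 - <<'E'
from h import *
o,M=axes(); d=cam('wrist'); im=d['image'].astype(int)
m=(im[...,0]>120)&(im[...,1]<0.35*im[...,0]); m[:200]=0;m[300:]=0; m[:,:300]=0;m[:,380:]=0
v,u=np.nonzero(m); print(m.sum(),u.min(),u.max(),v.min(),v.max(),u.mean(),v.mean())
b=at_z(d,(u.min()+u.max())/2,v.min()+(u.max()-u.min())/2,166.5); print('button',np.round(b,1), np.round(at_z(d,u.mean(),v.mean(),163),1))
for c,z in [((312,201),156),((366,201),156),((257,135),140),((568,137),140)]: print(np.round(at_z(d,*c,z),1))
print('shift units',np.round(M.T@(b+[0,0,6]-o['ee_pos'])/25,2))
E
```

```text
422 326 349 241 263 337.43838862559244 252.19668246445497
button [536.5 -18.2 166.5] [536.6 -19.1 163. ]
[518.2  24.9 156. ]
[563.   21.7 156. ]
[476.2  80.3 140. ]
[733.   60.2 140. ]
shift units [-1.03  0.58  6.01]
```

>>> move_arm(steps=[[[-0.53,0.3,1],0,1],[[-0.52,0.31,1],0,1],[[0,0,1],0,1],[[0,0,1],0,1],[[0,0,1],0,1],[[0,0,0.6],0,1],[[0,0,0.3],0,1],[[0,0,0],0,1],[[0,0,0],0,1]])

```text
t: 5.42
ee_pos: [537.6, -18.8, 175.6]
orientation: [2.297, 2.143, 0.0]
ft_force: [-0.1, 0.2, 0.2]
width: 0.5
grasp_force: 0.0
```

>>> move_arm(steps=[[[0,0,0.08],0,1],[[0,0,0.08],0,1],[[0,0,0.08],0,1],[[0,0,0],0,1],[[0,0,0],0,1]])

```text
t: 5.83
ee_pos: [537.4, -18.8, 169.4]
orientation: [2.298, 2.141, 0.0]
ft_force: [-0.4, 0.1, -0.4]
width: 0.8
grasp_force: 0.0
```

>>> move_arm(steps=[[[0,0,0.08],0,1],[[0,0,0.08],0,1],[[0,0,0.06],0,1],[[0,0,0.06],0,1],[[0,0,0],0,1]])

```text
t: 6.25
ee_pos: [537.5, -18.8, 162.5]
orientation: [2.298, 2.141, 0.001]
ft_force: [-0.4, -0.4, 3.8]
width: 0.4
grasp_force: 1.7
```

>>> move_arm(steps=[[[0,0,0.04],0,1],[[0,0,0.04],0,1],[[0,0,0],0,1]])

```text
t: 6.5
ee_pos: [537.5, -18.9, 160.2]
orientation: [2.298, 2.141, 0.001]
ft_force: [-0.2, -0.6, 4.3]
width: 0.3
grasp_force: 2.4
```

>>> move_arm(steps=[[[0,0,-0.3],0,1],[[0,0,-1],0,1],[[0,0,-1],0,0.5],[[0,0,-1],0,0],[[0,0,0],0,0],[[0,0,0],0,0]])

```text
t: 7.0
ee_pos: [537.9, -18.9, 244.0]
orientation: [2.297, 2.14, 0.003]
ft_force: [0.4, 0.6, -0.4]
width: 23.9
grasp_force: 0.0
```

```bash
python3 - <<'E'
from h import *
o,M=axes(); print(np.round(o['ee_pos'],1))
im=cam('side')['image'][190:290,260:400]; cv2.imwrite('pics/s2.png',cv2.cvtColor(cv2.resize(im,None,fx=5,fy=5,interpolation=2),4))
E
```

```text
[537.9 -18.9 244. ]
```

View pics/s2.png

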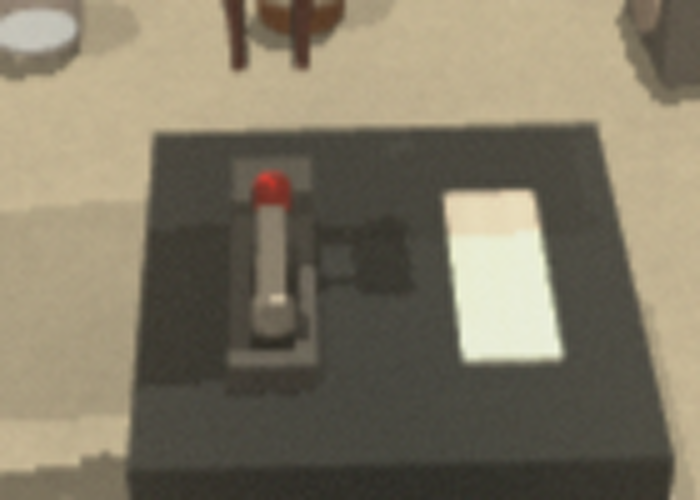

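The handle is out. In the crop its near end is at (272,312), which is (314,252) in the side image. I'll move over it and check from the wrist.

>>> move_arm(steps=[[[-1,-0.01,0],0,0],[[-1,-0.01,0],0,0],[[-1,-0.01,0],0,0],[[-0.6,-0.01,0],0,0],[[0,0,0],0,0],[[0,0,0],0,0]])

```text
t: 7.55
ee_pos: [528.9, -108.8, 241.2]
orientation: [-2.299, -2.138, 0.002]
ft_force: [0.5, 1.0, 0.4]
width: 67.6
grasp_force: 0.0
```

```bash
python3 - <<'E'
from h import *
o,M=axes(); print(np.round(o['ee_pos'],1),np.round(M,3).tolist(),o['width'])
s=cam('side'); print(np.round(proj(s,[526.9,-150.6,176.5]),1))
d=cam('wrist'); save(d,'w2.png')
h=np.array([530.2,-108.7,176.5]); e=np.array([.078,.997,0])*42; n=np.array([.997,-.078,0])*7
for P in (h+e-n,h+e+n,h-e-n,h-e+n): print(np.round(proj(d,P+[0,0,7])))
E
```

```text
[ 528.9 -108.8  241.2] [[0.072, 0.997, -0.003], [0.997, -0.072, 0.001], [0.001, -0.003, -1.0]] 67.56591424143195
[314.5 251.8]
[310. 194.]
[336. 194.]
[311. 329.]
[333. 329.]
```

View pics/w2.png

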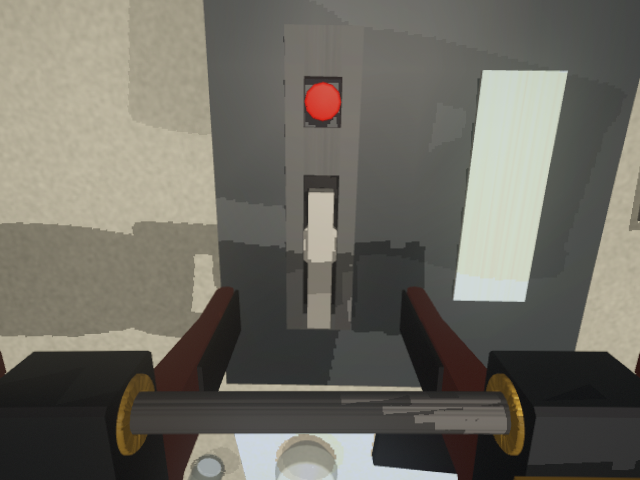

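The bar top runs from rows 192 to 328 and columns 308 to 333, within about 1 mm of the prediction. I'll descend and grip.

>>> move_arm(steps=[[[0,0.02,1],0,0.3],[[0,0,1],0,0.3],[[0,0,0.7],0,0.3],[[0,0,0.4],0,0.3],[[0,0,0],0,0.3],[[0,0,0],0,0.3]])

```text
t: 8.15
ee_pos: [530.4, -107.9, 165.1]
orientation: [-2.297, -2.142, 0.001]
ft_force: [-0.3, -0.1, 0.5]
width: 61.4
grasp_force: 0.0
```

>>> move_arm(steps=[[[-0.03,-0.03,0.08],0,0.5],[[0,0,0],0,1],[[0,0,0],0,1],[[0,0,0],0,1],[[0,0,0],0,1],[[0,0,0],0,1],[[0,0,0],0,1],[[0,0,0],0,1],[[0,0,0],0,1],[[0,0,0],0,1]])

```text
t: 8.98
ee_pos: [528.8, -109.3, 163.0]
orientation: [-2.298, -2.14, 0.002]
ft_force: [-4.1, 0.4, 2.0]
width: 14.2
grasp_force: 30.0
```

>>> move_arm(steps=[[[0,-0.02,0],0.6,1],[[0,0,0],0.9,1],[[0,0,0],0.9,1],[[0,0,0],0.9,1],[[0,0,0],0.9,1],[[0,0,0],0.8,1],[[0,0,0],0,1]])

```text
t: 9.57
ee_pos: [528.2, -109.1, 162.9]
orientation: [-2.708, -1.59, 0.003]
ft_force: [-5.6, 0.1, 2.7]
width: 13.5
grasp_force: 30.0
```

>>> move_arm(steps=[[[0,0,-0.04],0,1],[[0,0,-0.04],0,1],[[0,0,0],0,1],[[0,0,0],0,1]])

```text
t: 9.9
ee_pos: [528.4, -109.1, 164.8]
orientation: [-2.706, -1.594, 0.002]
ft_force: [-5.1, 0.7, -1.6]
width: 13.8
grasp_force: 30.0
```

```bash
cat > st.py <<'E'
from h import *
o,M=axes(); print(np.round(o['ee_pos'],1),'yaw',round(np.arctan2(M[1,1],M[0,1]),3),'turn',round(-0.078-np.arctan2(M[1,1],M[0,1]),3),np.round(o['ft_force'],1),np.round(o['moment'],2),np.round(o['width'],1),np.round(o['qpos'],2))
E
python3 st.py
```

```text
[ 528.4 -109.1  164.8] yaw -0.506 turn 0.428 [-5.1  0.7 -1.6] [-0.02  1.05 -0.02] 13.8 [-0.23  0.38  1.86 -0.    0.9   0.28]
```

>>> move_arm(steps=[[[-0.02,-0.03,-0.04],0,1],[[0,0,-0.02],0,1],[[0,0,0],0,1],[[0,0,0],0,1]])

```text
t: 10.23
ee_pos: [528.4, -109.1, 166.4]
orientation: [-2.707, -1.593, -0.001]
ft_force: [0.5, 1.3, -8.4]
width: 13.8
grasp_force: 30.0
```

>>> move_arm(steps=[[[0,0,-0.02],0.4,1],[[0,0,0],0.4,1],[[0,0,0],0.4,1],[[0,0,0],0.4,1],[[0,0,0],0,1]])

```text
t: 10.65
ee_pos: [528.3, -109.0, 166.8]
orientation: [-2.812, -1.4, -0.0]
ft_force: [2.0, 2.9, -10.2]
width: 13.6
grasp_force: 30.0
```

```bash
python3 st.py
```

```text
[ 528.3 -109.   166.8] yaw -0.647 turn 0.569 [  2.    2.9 -10.2] [0.3  0.13 0.23] 13.6 [-0.23  0.37  1.86  0.    0.91  0.42]
```

>>> move_arm(steps=[[[0,0,0],0.4,1],[[0,0,0],0.4,1],[[0,0,0],0.2,1],[[0,0,0],0,1]])

```text
t: 10.98
ee_pos: [528.2, -109.0, 166.9]
orientation: [-2.87, -1.277, 0.0]
ft_force: [1.7, 3.3, -10.7]
width: 13.7
grasp_force: 30.0
```

>>> move_arm(steps=[[[0,0,0],0.3,1],[[0,0,0],0.3,1],[[0,0,0],0,1]])

```text
t: 11.23
ee_pos: [528.1, -108.9, 166.9]
orientation: [-2.902, -1.201, 0.0]
ft_force: [0.9, 3.4, -11.7]
width: 13.8
grasp_force: 30.0
```

>>> move_arm(steps=[[[0,0,0],0.3,1],[[0,0,0],0.3,1],[[0,0,0],0,1]])

```text
t: 11.48
ee_pos: [528.1, -108.9, 167.0]
orientation: [-2.932, -1.125, 0.0]
ft_force: [0.5, 4.5, -10.8]
width: 13.8
grasp_force: 30.0
```

>>> move_arm(steps=[[[0,0,0],0.3,1],[[0,0,0],0.3,1],[[0,0,0],0,1]])

```text
t: 11.73
ee_pos: [528.0, -108.8, 167.0]
orientation: [-2.961, -1.048, 0.0]
ft_force: [0.5, 5.3, -11.5]
width: 13.9
grasp_force: 30.0
```

>>> move_arm(steps=[[[0,0,0],0.3,1],[[0,0,0],0.3,1],[[0,0,0],0,1]])

```text
t: 11.98
ee_pos: [528.0, -108.8, 167.0]
orientation: [-2.987, -0.97, 0.0]
ft_force: [-0.2, 5.7, -10.3]
width: 14.1
grasp_force: 30.0
```

```bash
python3 st.py
```

```text
[ 528.  -108.8  167. ] yaw -0.943 turn 0.865 [ -0.2   5.7 -10.3] [0.86 0.23 0.12] 14.1 [-0.23  0.37  1.86  0.    0.91  0.72]
```

>>> move_arm(steps=[[[0.01,-0.015,0],0.3,1],[[0,0,0],0.3,1],[[0,0,0],0,1]])

```text
t: 12.23
ee_pos: [527.9, -108.6, 167.0]
orientation: [-3.012, -0.892, 0.001]
ft_force: [0.0, 3.1, -9.9]
width: 14.1
grasp_force: 30.0
```

>>> move_arm(steps=[[[0,0,0],0.3,1],[[0,0,0],0.3,1],[[0,0,0],0,1]])

```text
t: 12.48
ee_pos: [527.9, -108.6, 167.0]
orientation: [-3.034, -0.813, 0.001]
ft_force: [-0.5, 5.2, -10.4]
width: 13.7
grasp_force: 30.0
```

>>> move_arm(steps=[[[0,0,0],0.3,1],[[0,0,0],0.3,1],[[0,0,0],0,1]])

```text
t: 12.73
ee_pos: [527.9, -108.6, 167.0]
orientation: [-3.054, -0.734, 0.001]
ft_force: [-0.9, 5.5, -10.5]
width: 14.0
grasp_force: 30.0
```

>>> move_arm(steps=[[[0.01,-0.015,0],0.3,1],[[0,0,0],0.3,1],[[0,0,0],0,1]])

```text
t: 12.98
ee_pos: [527.9, -108.4, 167.0]
orientation: [-3.073, -0.654, 0.001]
ft_force: [-0.6, 3.2, -9.6]
width: 14.0
grasp_force: 30.0
```

>>> move_arm(steps=[[[0,0,0],0.3,1],[[0,0,0],0.3,1],[[0,0,0],0,1]])

```text
t: 13.23
ee_pos: [527.9, -108.3, 167.0]
orientation: [-3.089, -0.573, 0.001]
ft_force: [-0.5, 3.4, -10.4]
width: 14.1
grasp_force: 30.0
```

```bash
python3 st.py
```

```text
[ 527.9 -108.3  167. ] yaw -1.204 turn 1.126 [ -0.5   3.4 -10.4] [0.63 0.54 0.15] 14.1 [-0.22  0.37  1.86  0.    0.91  0.98]
```

>>> move_arm(steps=[[[0,0,0],0.3,1],[[0,0,0],0.3,1],[[0,0,0],0,1]])

```text
t: 13.48
ee_pos: [527.9, -108.2, 167.1]
orientation: [-3.102, -0.492, 0.001]
ft_force: [-1.0, 4.2, -9.7]
width: 14.3
grasp_force: 30.0
```

>>> move_arm(steps=[[[0,0,0],0.3,1],[[0,0,0],0.3,1],[[0,0,0],0,1]])

```text
t: 13.73
ee_pos: [528.0, -108.3, 167.6]
orientation: [-3.114, -0.41, 0.001]
ft_force: [-1.7, 5.5, -4.3]
width: 13.9
grasp_force: 30.0
```

>>> move_arm(steps=[[[0,0,0],0.3,1],[[0,0,0],0.3,1],[[0,0,0],0,1]])

```text
t: 13.98
ee_pos: [528.0, -108.2, 167.7]
orientation: [-3.124, -0.328, 0.001]
ft_force: [-3.1, 5.5, -4.7]
width: 13.7
grasp_force: 30.0
```

The pull dropped from about 10 N to 4.5 N at a turn of about 1.23 rad, so the latch has let go. I'll lift along the lid's arc, gently at first.

>>> move_arm(steps=[[[0.02,0.006,-0.075],0,1],[[0.02,0.006,-0.075],0,1],[[0.02,0.006,-0.075],0,1],[[0.02,0.006,-0.075],0,1]])

```text
t: 14.32
ee_pos: [530.0, -108.3, 175.2]
orientation: [-3.124, -0.33, 0.001]
ft_force: [-2.2, 5.0, -3.5]
width: 13.9
grasp_force: 30.0
```

```bash
python3 st.py
```

```text
[ 530.  -108.3  175.2] yaw -1.36 turn 1.282 [-2.2  5.  -3.5] [0.96 0.89 0.01] 13.9 [-0.22  0.36  1.85  0.    0.93  1.14]
```

>>> move_arm(steps=[[[0.04,0.012,-0.15],0,1],[[0.048,0.014,-0.148],0,1],[[0.048,0.014,-0.148],0,1],[[0.048,0.014,-0.148],0,1],[[0.057,0.017,-0.145],0,1],[[0.057,0.017,-0.145],0,1],[[0.057,0.017,-0.145],0,1]])

```text
t: 14.9
ee_pos: [539.4, -109.1, 201.1]
orientation: [-3.124, -0.33, 0.0]
ft_force: [-2.0, 4.2, -3.8]
width: 14.3
grasp_force: 30.0
```

```bash
python3 st.py
```

```text
[ 539.4 -109.1  201.1] yaw -1.36 turn 1.282 [-2.   4.2 -3.8] [0.99 0.86 0.04] 14.3 [-0.22  0.34  1.81  0.    0.99  1.14]
```

>>> move_arm(steps=[[[0.065,0.019,-0.141],0,1],[[0.065,0.019,-0.141],0,1],[[0.065,0.019,-0.141],0,1],[[0.073,0.022,-0.137],0,1],[[0.073,0.022,-0.137],0,1],[[0.073,0.022,-0.137],0,1]])

```text
t: 15.4
ee_pos: [550.1, -110.0, 221.9]
orientation: [-3.124, -0.329, 0.001]
ft_force: [-2.0, 4.6, -3.8]
width: 14.5
grasp_force: 30.0
```

>>> move_arm(steps=[[[0.081,0.024,-0.132],0,1],[[0.081,0.024,-0.132],0,1],[[0.081,0.024,-0.132],0,1],[[0.088,0.026,-0.126],0,1],[[0.088,0.026,-0.126],0,1],[[0.088,0.026,-0.126],0,1]])

```text
t: 15.9
ee_pos: [563.3, -111.0, 241.2]
orientation: [-3.124, -0.329, 0.001]
ft_force: [-3.5, 4.2, -4.3]
width: 14.8
grasp_force: 30.0
```

>>> move_arm(steps=[[[0.095,0.028,-0.121],0,1],[[0.095,0.028,-0.121],0,1],[[0.095,0.028,-0.121],0,1],[[0.1,0.03,-0.117],0,1],[[0,0,0],0,1]])

```text
t: 16.32
ee_pos: [573.9, -111.9, 253.9]
orientation: [-3.124, -0.329, -0.001]
ft_force: [-2.7, 4.5, 1.1]
width: 14.8
grasp_force: 30.1
```

```bash
python3 st.py; python3 - <<'E'
from h import *
d=cam('side'); im=d['image'][130:330,220:480]; cv2.imwrite('pics/s3.png',cv2.cvtColor(cv2.resize(im,None,fx=3,fy=3,interpolation=2),4))
E
```

```text
[ 573.9 -111.9  253.9] yaw -1.361 turn 1.283 [-2.7  4.5  1.1] [ 1.14  0.99 -0.06] 14.8 [-0.21  0.33  1.69  0.    1.12  1.15]
```

View pics/s3.png

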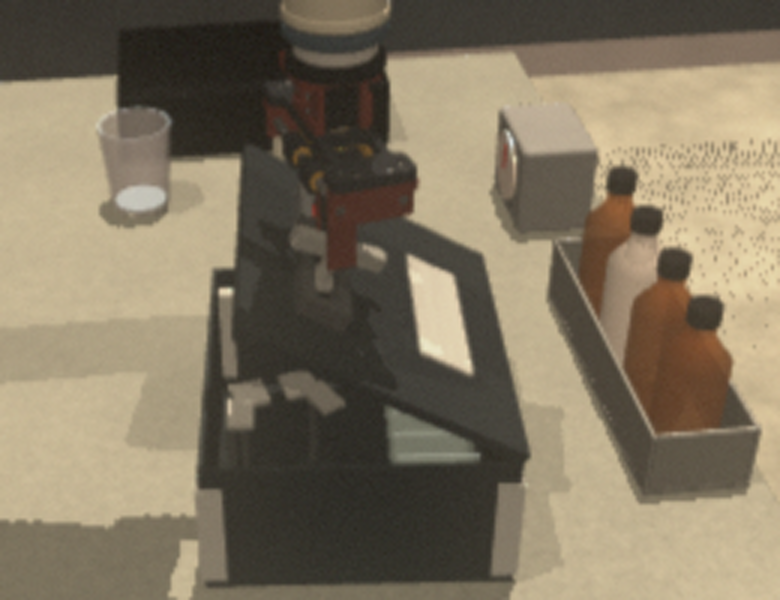

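The side view shows the lid standing at about 0.5 rad, which puts its front edge about 125 mm up. The bar is between the fingers near (335,265). I'll open a little and back straight up.

>>> move_arm(steps=[[[0,0,0],0,0.8],[[0,0,0],0,0.66],[[0,0,0],0,0.66],[[0,0,0],0,0.66],[[0,0,0],0,0.66]])

```text
t: 16.78
ee_pos: [574.0, -112.5, 253.1]
orientation: [3.124, 0.327, 0.002]
ft_force: [0.0, 1.1, -0.7]
width: 29.6
grasp_force: 0.0
```

>>> move_arm(steps=[[[0,0,-0.1],0,0.66],[[0,0,-0.3],0,0.66],[[0,0,-0.5],0,0.66],[[0,0,-1],0,0.66],[[0,0,-1],0,0.66],[[-0.5,0,-1],0,0.66],[[-1,0,-0.5],0,0.66],[[-1,0,0],0,0.66],[[-1,0,0],0,0.66],[[-1,0,0],0,0.66],[[0,0,0],0,0.66]])

```text
t: 17.7
ee_pos: [460.2, -135.7, 363.5]
orientation: [3.124, 0.325, -0.001]
ft_force: [0.5, -0.7, 0.5]
width: 29.6
grasp_force: 0.0
```

```bash
python3 st.py; python3 - <<'E'
from h import *
d=cam('side'); im=d['image'][130:430,220:480]; cv2.imwrite('pics/s4.png',cv2.cvtColor(cv2.resize(im,None,fx=2,fy=2,interpolation=2),4))
E
```

```text
[ 460.2 -135.7  363.5] yaw -1.363 turn 1.285 [ 0.5 -0.7  0.5] [ 0.02  0.17 -0.01] 29.6 [-0.31  0.06  1.78 -0.    1.31  1.05]
```

View pics/s4.png

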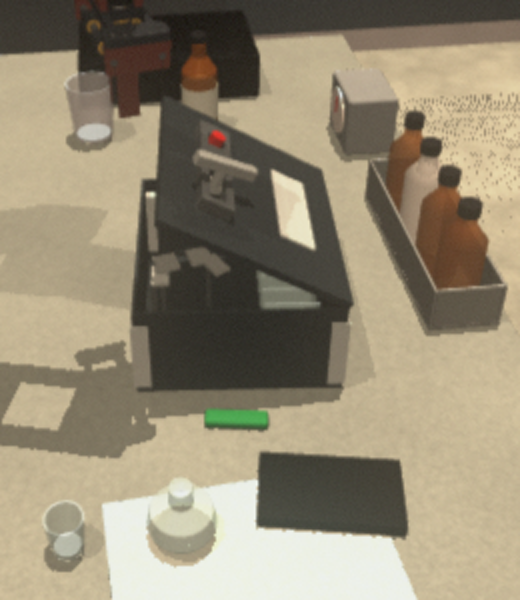

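The lid stands open with the arm clear of it, and the lighter, lamp, glass and plate holder are where they were. Handing in.

```bash
python3 -c "
from workcell import ctrl
print(ctrl.close_job())"
```

```text
the job is handed in; nothing more can be done
None
```

The chest is open and the job is handed in: the latch let go at a turn of about 1.23 rad, and the lid stands at about 0.5 rad with its front edge roughly 125 mm above the rim (worked out from the arm's position), with the arm clear and the surrounding things left where they were.

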